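Hold a cartridge fuse home in the sprung test jig

TASK

Take the upright cartridge fuse with the red band, lay it on its side on the two rails of the test jig short of the sprung contact, then slide it along the rails against the contact, without ramming it, until its end is fully home on the yellow hard stop. Finish while still holding it pressed against the stop with a light, steady push: do not let go. Leave the other fuses and the other loose things on the bench where they are.

Things in the scene. Friction and masses are not known exactly. Their poses are not given: they have to be found in the camera images.
- fuse_red_center (a point): centre of the cartridge fuse to be tested: white ceramic cylinder with brass end caps and a RED band round its middle and a red dot on each end, diameter 36 mm, length 100 mm, about 0.2 kg. It starts standing upright on the bench, so this point is 50 mm above it. z axis = the fuse's long axis; both ends are alike. One of a row of three; places vary.
- jig: test jig, bolted down: grey base plate 220 x 100 x 12 mm (jig x, y), origin centred under it on the bench. Two 7 mm steel rails, centres 26 mm apart, run from jig x = -102 to +62 mm; they lie wholly under the fuse, so fingers can pass down both sides of it. An upright grey plate at the +x end (64 mm wide, top 84 mm up) carries contact and stop. Nothing above the rails or at their -x end.
- home (a point): where the fuse's centre is when it lies on the rails fully home on the stop: jig x = +10 mm, y = 0, 60 mm above the bench. x axis = jig x = the rails' direction and the pressing direction (+x). A fuse with its centre 40 mm back from here (jig x = -30 mm) lies on the rails 28 mm clear of the free contact. Sliding on the rails drags with 2 to 7 N.
- stop: the hard stop: two yellow pads (each 10 wide, 30 mm tall) on either side of the contact; their faces look to jig -x and lie at jig x = +60 mm, 60 mm above the bench at mid height. Origin and axes as jig.
- plunger (a joint): the sprung contact, a copper pin of 12 mm diameter on the fuse's axis: how far it is pressed in, in m. 0 = free (its tip then stands 12 mm proud of the yellow stop faces); 0.012 = the fuse's end meets the hard stop. It pushes back with 6 N at 0, rising by 0.3 N per mm to about 9.6 N at the stop, and returns when let go.
- plunger_tip (a point): centre of the sprung contact's front face, at jig x = +48 mm, y = 0, 60 mm above the bench when free; moves along jig +x as it is pressed.
- fuse_blue_center (a point): centre of the same kind of upright fuse (36 x 100 mm) with a BLUE band and end dots; leave it alone
- fuse_green_center (a point): centre of the same kind of upright fuse (36 x 100 mm) with a GREEN band and end dots; leave it alone
- red_box: loose red steel box, 70 x 100 x 42 mm, origin under its centre; bystander
- push_button: loose black push-button unit, 40 x 40 x 54 mm, origin under its centre; bystander
- tape_roll: loose roll of black tape lying flat, 90 mm diameter, 25 mm tall, origin under its centre; bystander
- driver: loose yellow-handled screwdriver lying on the bench; bystander
- white_knob: loose white knob, 52 mm diameter, 30 mm tall, origin under its centre; bystander
- fuse_red: the same red-banded fuse; origin at the centre of the end it starts standing on, z along its axis
Mind the look-alikes: they are no part of the job. Of the things like the jig, leave any that is pink; of the rest the larger one is meant. Leave any orange or purple look-alike of the part that bears fuse_green_center alone.

How it is judged (in metres and radians):
On the way:
1. the red-banded fuse lies along the rails, its end still clear of the sprung contact (contact pressed less than 1 mm) (angle between the z axis of fuse_red_center and the x axis of jig, either way round below 0.1 rad and y of fuse_red_center in the frame of jig between -0.005 and 0.005 m and z of fuse_red_center in the frame of jig between 0.056 and 0.065 m and value of joint plunger below 0.001 m and x of fuse_red_center in the frame of jig between -0.07 and 0 m), for 0.1 s.
At the end, for the whole second after the job is handed in: Fuse on the rails (within 0.1 rad of jig x, centre within 5 mm of y = 0, 56 to 65 mm up), contact in more than 10.5 mm and still, 0.5 to 40 N on the yellow stop, fingers on the fuse with over 2 N; other fuses upright, other loose things within 30 mm of their start (angle between the z axis of fuse_red_center and the x axis of jig, either way round below 0.1 rad and y of fuse_red_center in the frame of jig between -0.005 and 0.005 m and z of fuse_red_center in the frame of jig between 0.056 and 0.065 m and value of joint plunger above 0.0105 m and x of fuse_red_center in the frame of jig above 0.007 m and contact force between fuse_red and stop between 0.5 and 40 N and contact force between the fingers and fuse_red above 2 N and velocity of joint plunger between -0.01 and 0.01 m/s and distance of each of fuse_blue_center, fuse_green_center, red_box, push_button, tape_roll, driver, white_knob from where it was at the start of the episode below 0.03 m and angle between each of fuse_blue_center, fuse_green_center's own z axis and vertical below 0.2 rad); the arm keeps its last pose, push and grip.
It fails at once if the fuse is rammed into the stop (more than 60 N) (contact force between fuse_red and stop above 60 N).
It fails at once if another fuse or a loose bystander is moved more than 30 mm, or another fuse knocked over (distance of any of fuse_blue_center, fuse_green_center, red_box, push_button, tape_roll, driver, white_knob from where it was at the start of the episode above 0.03 m or angle between any of fuse_blue_center, fuse_green_center's own z axis and vertical above 0.5 rad).
It also fails if it takes over 62 s, if anything falls off the work surface, if the arm or the gripper's body presses on something with over 40 N, if the wrist force passes 120 N, or if a joint passes its speed limit or range.

ROBOT

A 6-joint arm with a two-finger parallel gripper is mounted at the origin on the work surface. World frame = base frame: x ahead of the robot, y to its left, z up, the work surface at z = 0. Lengths are in m, angles in degrees, forces in N, time in s.
With the tool pointing down it reaches from about 0.3 to 0.775 m from the base axis. Payload 14.6 kg.
Tool frame: the origin (TCP) lies between the finger pads; the fingertips stand 22 mm ahead of it and the grasp point (between the pads) lies 3 mm ahead of it; z points along the fingers, y is the direction in which the jaws open and shut (so a half turn about z gives the same grasp; the last joint's range is limited). The gripper opens to 85 mm and grips with 20 to 120 N. Pads are 22 mm wide; open, the fingers measure 114 mm over their backs; the gripper's body (76 mm by 85 mm) begins 54 mm behind the grasp point. The pads swing forward as they close: fully open they stand 13 mm farther back than shut.
Start: joints at [67.689, 17.183, 87.147, -0, 75.671, -3.816], TCP at [0.174, 0.522, 0.253] pointing down, gripper open.
Joint ranges: [-173.82, 173.82], [-45.26, 126.66], [13.44, 144.39], [-59.66, 239.66], [0, 175.72], [-146.38, 146.38]. Speed limits (degrees/s): [127.2, 127.2, 147.25, 180, 180, 180].

INTERFACE

Orientations are given as a 3x3 rotation matrix whose columns are the frame's x, y, z axes.
In Python, from bench import * gives the robot as it stands. The module is installed in compiled form; this text tells all that it offers.
- The arm moves only by the tool jog_arm, never from a script. Its argument "targets" is a list of rows, each an object of numbers: "x", "y", "z": the shift along the tool's x, y, z in units of 0.5 m (1.0 is 0.5 m); "turn": the turn about the tool's z in units of 360 degrees (1.0 is 360 degrees). In form: [{"x": .., "y": .., "z": .., "turn": ..}, ...]. A call has 1 to 20 rows; each row is the pose to reach, as a shift and turn from the pose commanded when the call began, along the tool's axes at that moment, turning the shorter way round; what a row does not reach only later rows make up. A row lasts 1/8 s, in which the tool goes at most 62.5 mm and 10.7 degrees, less where a joint would pass 70% of its speed; a pose out of reach is approached as far as the arm can. A call with a number of a shift or a turn outside -1 to 1 is refused whole. A call with a gripper value outside its range is refused whole. "hand" is the opening, from -1 (shut) to 1 (fully open), so that 0 is half open, set as the call begins (left out, the last holds). The fingers move at their own pace and stop on an object; "grip_force" is the grip in N (left out, the last holds). Time passes only in rows, so rows that repeat a pose let the fingers close. It gives the time, the measured TCP pose, the force and the opening at its end, in the units of the state.
- get_state(): the state, without advancing time (a new reading comes with each control period).
- snapshot(name): name is "scene" or "top"; returns a dict with "image" (480x640x3 uint8, red, green, blue), "mtx" (3x3 intrinsics, pixels), "origin" and "attitude" of the camera in the world. Camera axes: x right, y down, z forward; pixel columns grow to the right and rows downward; lengths in m; the calibration is good to about 2 mm. A picture is of the moment at which its call begins. There is no depth.
- close_job(): hands the job in, once; it reports no verdict.
The state is a dict: "time_s": time; "q": joint angles; "joint_vel": joint speeds; "joint_efforts": joint torques, N m; "position": TCP position; "tool_rot": TCP orientation; "force": force on the tool from outside, world axes, zero at the start; "wrist_torque": the same for the moment, N m; "grip_width": finger opening in m.
Only numpy, scipy, OpenCV 4.12 (cv2) and the standard library are available. Lean on these libraries where they do the work, as an engineer would, in place of code of your own. Each camera call takes 0.05 s, during which the arm holds its last target.

## Working session

There is one attempt and no reset: what is moved stays moved. The work goes in short steps, Python scripts to look and compute and a tool call to move; the robot and the scene stay as the last step left them, time stands still between calls to the robot, and variables do not carry over. Pictures are saved under pics/ and viewed, and the job is handed in when it is done.

Besides the shell and the picture viewer there is one more tool, called after ">>>" as name(argument=value, ...) on one line, values as JSON. jog_arm: Moves the arm, as the interface text tells. Shifts and turns lie within -1 to 1; 1 stands for 0.5 m of shift or 360 degrees of turn. Its arguments: {"type":"object","properties":{"targets":{"type":"array"},"hand":{"type":"number"},"grip_force":{"type":"number"}},"required":["targets"]}

```bash
ls; mkdir -p pics
python3 - <<'E'
from bench import *
import cv2
s=get_state();print(s)
for n in("scene","top"):
    d=snapshot(n);cv2.imwrite(f"pics/{n}0.png",d["image"][:,:,::-1]);print(n,d["mtx"],d["origin"],d["attitude"])
E
```

```text
pics
{'time_s': 0.0, 'q': array([ 6.76884051e+01,  1.72167848e+01,  8.71818838e+01, -1.03293798e-04,
        7.56713054e+01, -3.81518294e+00]), 'joint_vel': array([ 0.03495996,  0.01844738,  0.0402087 , -0.02734188, -0.05355245,
        0.03297327]), 'joint_efforts': array([ 1.90965446e-03, -5.43504453e+01, -3.61794376e+01,  2.56134638e-05,
        4.05861530e-03, -4.68003066e-05]), 'position': array([0.1743973 , 0.5213848 , 0.25269854]), 'tool_rot': array([[-9.48343647e-01,  3.17244564e-01, -4.62033211e-04],
       [ 3.17244890e-01,  9.48342977e-01, -1.13050531e-03],
       [ 7.95192875e-05, -1.21868520e-03, -9.99999254e-01]]), 'force': array([-0.21918394,  0.41039382, -0.82617769]), 'wrist_torque': array([0.03064148, 0.02606153, 0.0118188 ]), 'grip_width': 0.08557204243543304}
scene [[444.71011044   0.         319.07132017]
 [  0.         444.71011044 238.46288707]
 [  0.           0.           1.        ]] [1.02295744 0.09130493 0.7958329 ] [[-0.37886697  0.75501175 -0.53517948]
 [ 0.92542337  0.3135626  -0.2127677 ]
 [ 0.00717015 -0.57587825 -0.81750403]]
top [[458.67800426   0.         325.04705687]
 [  0.         458.67800426 238.68674753]
 [  0.           0.           1.        ]] [ 0.36232273 -0.08845971  1.11175851] [[-0.00304294 -0.98283895  0.18444059]
 [-0.99994206  0.00489496  0.0095868 ]
 [-0.01032511 -0.18440073 -0.98279691]]
```

View pics/scene0.png

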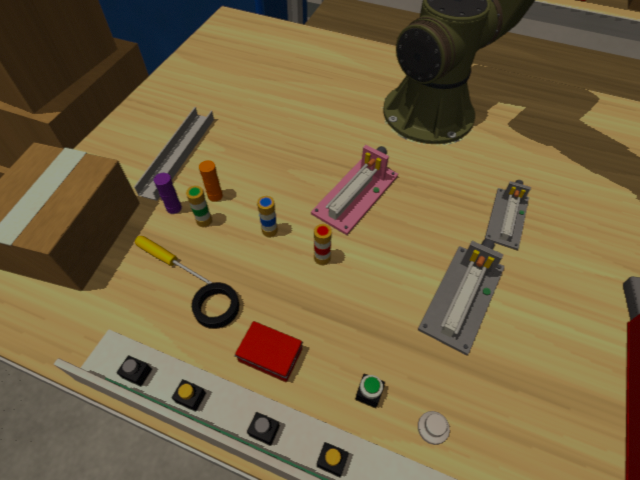

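View pics/top0.png

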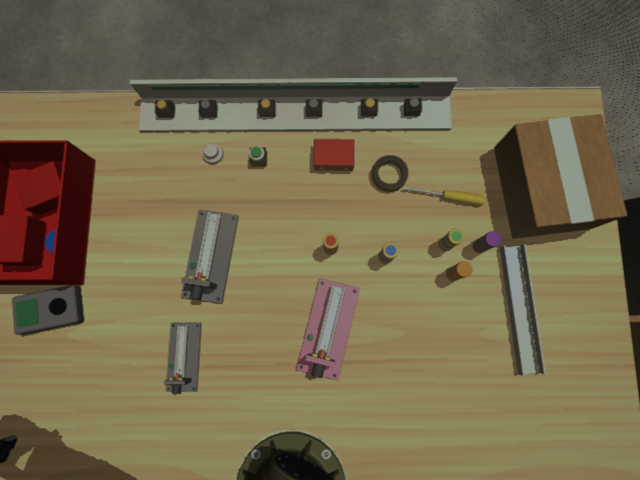

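The top view shows the red fuse at about (331,243). The larger grey jig is at (210,255), with its stop end toward the robot. I'll zoom in for exact positions.

Run:
```python
import cv2
t=cv2.imread('pics/top0.png');s=cv2.imread('pics/scene0.png')
a=cv2.resize(t[200:310,170:250],None,fx=5,fy=5,interpolation=cv2.INTER_CUBIC)
b=cv2.resize(t[225:265,310:350],None,fx=8,fy=8,interpolation=cv2.INTER_CUBIC)
cv2.imwrite('pics/c1.png',a);cv2.imwrite('pics/c2.png',b)
cv2.imwrite('pics/c3.png',cv2.resize(s[230:355,410:510],None,fx=4.5,fy=4.5,interpolation=cv2.INTER_CUBIC))
cv2.imwrite('pics/c4.png',cv2.resize(s[220:270,300:345],None,fx=8,fy=8,interpolation=cv2.INTER_CUBIC))
```

```text
(no output)
```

View pics/c1.png

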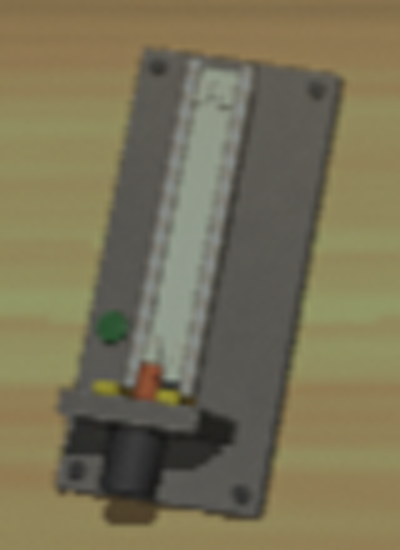

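View pics/c3.png

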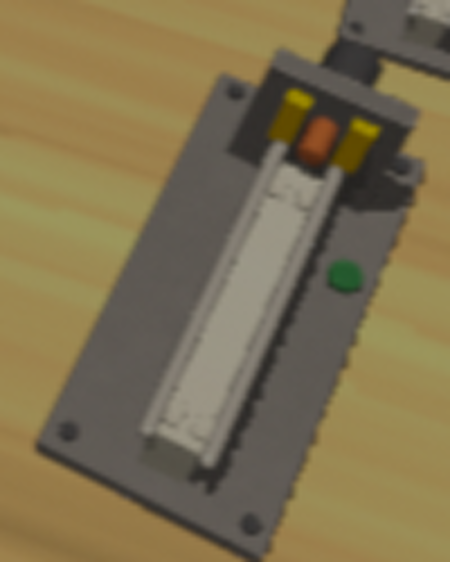

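View pics/c2.png

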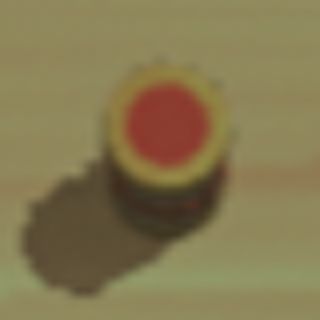

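View pics/c4.png

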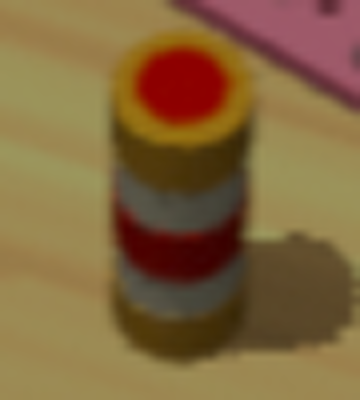

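```bash
cat > h.py <<'E'
import numpy as np,cv2
from scipy.optimize import least_squares
C={'scene':(np.array([[444.71011044,0,319.07132017],[0,444.71011044,238.46288707],[0,0,1]]),np.array([1.02295744,0.09130493,0.7958329]),np.array([[-0.37886697,0.75501175,-0.53517948],[0.92542337,0.3135626,-0.2127677],[0.00717015,-0.57587825,-0.81750403]])),
'top':(np.array([[458.67800426,0,325.04705687],[0,458.67800426,238.68674753],[0,0,1]]),np.array([0.36232273,-0.08845971,1.11175851]),np.array([[-0.00304294,-0.98283895,0.18444059],[-0.99994206,0.00489496,0.0095868],[-0.01032511,-0.18440073,-0.98279691]]))}
def proj(c,P):
    K,o,R=C[c];p=(np.atleast_2d(P)-o)@R;p=p@K.T;return p[:,:2]/p[:,2:]
def ray(c,uv,z):
    K,o,R=C[c];d=R@np.linalg.inv(K)@np.array([*uv,1.]);return o+d*(z-o[2])/d[2]
def T(p,q):
    x,y,a=p;c,s=np.cos(a),np.sin(a);q=np.asarray(q,float)
    return np.c_[x+c*q[:,0]-s*q[:,1],y+s*q[:,0]+c*q[:,1],q[:,2]]
E
python3 - <<'E'
from h import *
cor=np.array([[-110,-50,12],[-110,50,12],[110,50,12],[110,-50,12]])/1e3
# top crop: far end (-x) at image top. jig +x points to robot -> y axis: left of +x...
t=np.array([[145,50],[342,76],[262,517],[57,490]])/5.+[169.6,199.6]
s=np.array([[265,548],[38,443],[222,75],[424,160]])/4.5+[409.6,229.6]
W=np.array([ray('top',u,.012) for u in t]);print(W);
Ws=np.array([ray('scene',u,.012) for u in s]);print(Ws)
f=lambda p:np.r_[(proj('top',T(p,cor))-t).ravel(),(proj('scene',T(p,cor))-s).ravel()]
c=W.mean(0)
for a0 in(np.pi,):
    r=least_squares(f,[c[0],c[1],a0]);print(r.x,np.degrees(r.x[2]),np.round(r.fun.reshape(-1,2),1))
p=r.x
q=np.array([[-102,13,46],[-102,-13,46],[62,13,46],[62,-13,46],[48,0,60],[60,-12,75],[60,12,75],[66,32,84],[66,-32,84]])/1e3
print(np.round((proj('top',T(p,q))-[169.6,199.6])*5));print(np.round((proj('scene',T(p,q))-[409.6,229.6])*4.5))
uvt=np.array([167,125])/8+[309.6,224.6];uvs=np.array([183,86])/8+[299.6,219.6]
print(ray('top',uvt,.1),ray('scene',uvs,.1))
print('home',T(p,[[.01,0,.06]]),np.hypot(*T(p,[[.01,0,.06]])[0,:2]))
for n,uv in dict(blue=(391,250)).items(): print(n,ray('top',uv,.1))
E
```

```text
[[0.64355623 0.23517604 0.012     ]
 [0.62978124 0.13698624 0.012     ]
 [0.41403151 0.16827094 0.012     ]
 [0.42717328 0.26698091 0.012     ]]
[[0.63910116 0.23626232 0.012     ]
 [0.62981751 0.138705   0.012     ]
 [0.41412413 0.17087184 0.012     ]
 [0.42544477 0.267175   0.012     ]]
[0.52762418 0.20257657 2.99996376] 171.8852620984842 [[-0.6 -0. ]
 [-0.2  0.1]
 [-0.2  1. ]
 [-0.3  0.6]
 [-0.3  2.2]
 [-0.5 -0.4]
 [-0.8 -1.2]
 [ 0.2  0.2]]
[[248.  66.]
 [195.  59.]
 [185. 405.]
 [130. 397.]
 [155. 368.]
 [115. 387.]
 [166. 394.]
 [202. 411.]
 [ 63. 392.]]
[[144. 434.]
 [205. 465.]
 [280. 138.]
 [337. 164.]
 [307. 157.]
 [354. 131.]
 [300. 107.]
 [266.  66.]
 [411. 129.]]
[ 0.54862781 -0.09075368  0.1       ] [ 0.54709077 -0.0909912   0.1       ]
home [[0.51772431 0.20398813 0.06      ]] 0.5564616918322536
blue [ 0.52578865 -0.2256419   0.1       ]
```

Both cameras agree: the jig is at about (0.528, 0.2025) with yaw 171.8°, and the red fuse is at about (0.548, -0.091). The tool can't tilt, so I'll grip the fuse near its top. I'll then use the free -x rail ends to pivot it inside a light grip.

>>> jog_arm(targets=[{"x":-0.06,"y":-0.05,"z":0,"turn":-0.01},{"x":-0.13,"y":-0.11,"z":0,"turn":-0.02},{"x":-0.2,"y":-0.17,"z":0,"turn":-0.0286},{"x":-0.27,"y":-0.23,"z":0,"turn":-0.0286},{"x":-0.34,"y":-0.29,"z":0,"turn":-0.0286},{"x":-0.41,"y":-0.35,"z":0,"turn":-0.0286},{"x":-0.48,"y":-0.41,"z":0,"turn":-0.0286},{"x":-0.54,"y":-0.46,"z":0,"turn":-0.0286},{"x":-0.58,"y":-0.49,"z":0,"turn":-0.0286},{"x":-0.6,"y":-0.5,"z":0,"turn":-0.0286},{"x":-0.6,"y":-0.5,"z":0,"turn":-0.0286}], hand=1, grip_force=20)

```text
time_s: 1.48
position: [0.3797, 0.1894, 0.2531]
tool_rot: [[-0.99, 0.143, -0.0], [0.143, 0.99, -0.0], [0.0, -0.0, -1.0]]
force: [-0.2, 0.8, -0.3]
grip_width: 0.0854
```

```bash
cat > to.py <<'E'
import sys,numpy as np
from bench import *
s=get_state();R=s['tool_rot'];p=s['position']
print('t',round(s['time_s'],2),'p',np.round(p,4),'yaw',np.degrees(np.arctan2(R[1,0],R[0,0])).round(2),'F',np.round(s['force'],1),'M',np.round(s['wrist_torque'],2),'w',round(s['grip_width'],4),'q',np.round(s['q'],0))
a=np.radians(171.8);J=np.array([[np.cos(a),-np.sin(a)],[np.sin(a),np.cos(a)]])
print('in jig (mm)',np.round((J.T@(p[:2]-[.5278,.2025]))*1e3,1))
if len(sys.argv)>3:
    t=np.array(list(map(float,sys.argv[1:4])));print('shift units',np.round(R.T@(t-p)/.5,4))
E
python3 to.py 0.548 -0.091 0.2527
```

```text
t 1.48 p [0.3797 0.1894 0.2531] yaw 171.76 F [-0.2  0.8 -0.3] M [ 0.01 -0.02  0.01] w 0.0854 q [ 22.   1. 106.   0.  73. -60.]
in jig (mm) [144.7  34.1]
shift units [-0.4134 -0.5068  0.0007]
```

>>> jog_arm(targets=[{"x":-0.03,"y":-0.04,"z":0},{"x":-0.1,"y":-0.12,"z":0},{"x":-0.17,"y":-0.2,"z":0},{"x":-0.23,"y":-0.28,"z":0},{"x":-0.29,"y":-0.36,"z":0},{"x":-0.35,"y":-0.43,"z":0},{"x":-0.39,"y":-0.48,"z":0},{"x":-0.4134,"y":-0.5068,"z":0},{"x":-0.4134,"y":-0.5068,"z":0.03},{"x":-0.4134,"y":-0.5068,"z":0.08},{"x":-0.4134,"y":-0.5068,"z":0.1},{"x":-0.4134,"y":-0.5068,"z":0.1}])

```text
schema error: expected keys x, y, z, turn
```

```bash
python3 to.py 0.548 -0.091 0.083
python3 - <<'E'
from bench import *
import cv2
for n in("scene","top"):
    d=snapshot(n)["image"][:,:,::-1];cv2.imwrite(f"pics/{n}1.png",cv2.resize(d[130:300,230:430],None,fx=3,fy=3))
E
```

```text
t 1.48 p [0.3797 0.1894 0.2531] yaw 171.76 F [-0.2  0.8 -0.3] M [ 0.01 -0.02  0.01] w 0.0854 q [ 22.   1. 106.   0.  73. -60.]
in jig (mm) [144.7  34.1]
shift units [-0.4136 -0.5067  0.3401]
```

View pics/scene1.png

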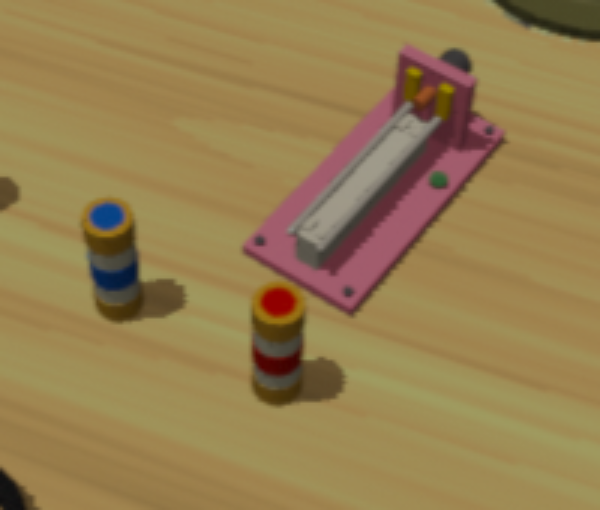

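The call was refused because every row needs a "turn" value. The arm hasn't moved, and the picture still shows the untouched fuse.

>>> jog_arm(targets=[{"x":-0.03,"y":-0.04,"z":0,"turn":0},{"x":-0.1,"y":-0.12,"z":0,"turn":0},{"x":-0.17,"y":-0.2,"z":0,"turn":0},{"x":-0.23,"y":-0.28,"z":0,"turn":0},{"x":-0.29,"y":-0.36,"z":0,"turn":0},{"x":-0.35,"y":-0.43,"z":0,"turn":0},{"x":-0.39,"y":-0.48,"z":0,"turn":0},{"x":-0.4135,"y":-0.507,"z":0,"turn":0},{"x":-0.4135,"y":-0.507,"z":0.03,"turn":0},{"x":-0.4135,"y":-0.507,"z":0.08,"turn":0},{"x":-0.4135,"y":-0.507,"z":0.1,"turn":0},{"x":-0.4135,"y":-0.507,"z":0.1,"turn":0}])

```text
time_s: 3.08
position: [0.5478, -0.0902, 0.2028]
tool_rot: [[-0.99, 0.142, -0.001], [0.142, 0.99, 0.0], [0.001, 0.0, -1.0]]
force: [0.7, -0.1, 0.7]
grip_width: 0.0852
```

```bash
python3 to.py 0.548 -0.091 0.083
python3 - <<'E'
from bench import *
import cv2
for n in("scene","top"):
    d=snapshot(n)["image"][:,:,::-1];cv2.imwrite(f"pics/{n}2.png",cv2.resize(d[130:300,230:430],None,fx=3,fy=3))
E
```

```text
t 3.08 p [ 0.5478 -0.0902  0.2028] yaw 171.85 F [ 0.7 -0.1  0.7] M [-0.02 -0.03 -0.06] w 0.0852 q [-13.  20.  90.   0.  70. -95.]
in jig (mm) [-61.6 286.9]
shift units [-0.0008 -0.0015  0.2396]
```

View pics/scene2.png

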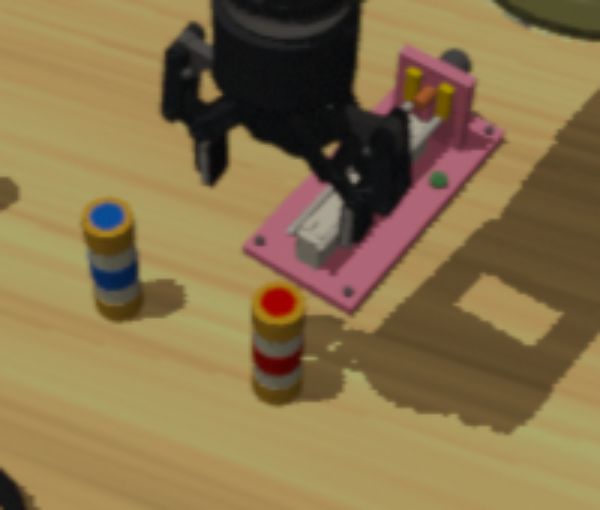

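The open gripper is above the red fuse with its fingers either side of it in crop pixels (200,170) and (360,220). The fuse top is at (278,300). I'll go down and close.

>>> jog_arm(targets=[{"x":-0.001,"y":-0.0015,"z":0.03,"turn":0},{"x":-0.001,"y":-0.0015,"z":0.08,"turn":0},{"x":-0.001,"y":-0.0015,"z":0.13,"turn":0},{"x":-0.001,"y":-0.0015,"z":0.18,"turn":0},{"x":-0.001,"y":-0.0015,"z":0.22,"turn":0},{"x":-0.001,"y":-0.0015,"z":0.2396,"turn":0},{"x":-0.001,"y":-0.0015,"z":0.2396,"turn":0}])

```text
time_s: 4.05
position: [0.5484, -0.0919, 0.083]
tool_rot: [[-0.99, 0.143, -0.001], [0.143, 0.99, 0.0], [0.001, 0.0, -1.0]]
force: [0.3, 0.4, 0.5]
grip_width: 0.0855
```

>>> jog_arm(targets=[{"x":0,"y":0,"z":0,"turn":0},{"x":0,"y":0,"z":0,"turn":0},{"x":0,"y":0,"z":0,"turn":0},{"x":0,"y":0,"z":0,"turn":0},{"x":0,"y":0,"z":0,"turn":0},{"x":0,"y":0,"z":0,"turn":0},{"x":0,"y":0,"z":0,"turn":0},{"x":0,"y":0,"z":0,"turn":0}], hand=-1, grip_force=20)

```text
time_s: 5.05
position: [0.5488, -0.0919, 0.084]
tool_rot: [[-0.99, 0.143, 0.001], [0.143, 0.99, -0.0], [-0.001, -0.0, -1.0]]
force: [-0.3, 0.9, 5.1]
grip_width: 0.0354
```

```bash
python3 to.py 0.548 -0.091 0.083
python3 - <<'E'
from bench import *
import cv2
for n in("scene","top"):
    d=snapshot(n)["image"][:,:,::-1];cv2.imwrite(f"pics/{n}3.png",cv2.resize(d[130:300,230:430],None,fx=3,fy=3))
E
```

```text
t 5.05 p [ 0.5488 -0.0919  0.084 ] yaw 171.8 F [-0.3  0.9  5.1] M [0.13 0.09 0.09] w 0.0354 q [-13.  29.  95.   0.  56. -95.]
in jig (mm) [-62.8 288.4]
shift units [0.0019 0.0015 0.002 ]
```

View pics/scene3.png

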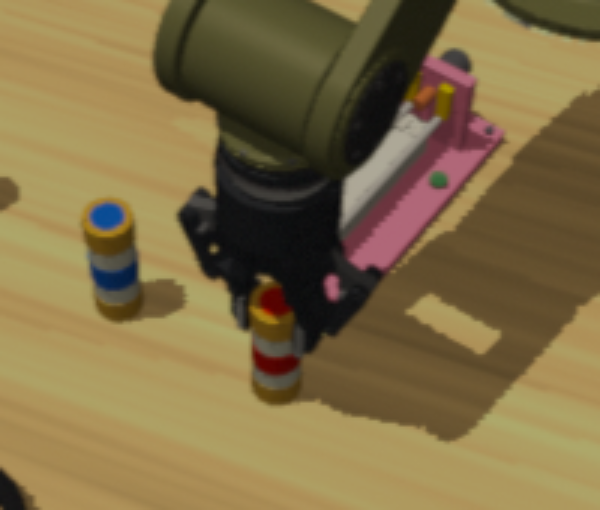

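The fuse is gripped near its top at a width of 35.4 mm. I'll lift it and carry it to just outside the rails' -x end.

>>> jog_arm(targets=[{"x":0,"y":0,"z":-0.02,"turn":0},{"x":0,"y":0,"z":-0.06,"turn":0},{"x":0,"y":0,"z":-0.1,"turn":0},{"x":-0.01,"y":0.03,"z":-0.12,"turn":0},{"x":-0.03,"y":0.09,"z":-0.12,"turn":0},{"x":-0.05,"y":0.16,"z":-0.12,"turn":0},{"x":-0.07,"y":0.24,"z":-0.12,"turn":0},{"x":-0.09,"y":0.32,"z":-0.12,"turn":0},{"x":-0.11,"y":0.4,"z":-0.12,"turn":0},{"x":-0.13,"y":0.47,"z":-0.12,"turn":0},{"x":-0.15,"y":0.53,"z":-0.12,"turn":0},{"x":-0.17,"y":0.56,"z":-0.12,"turn":0},{"x":-0.176,"y":0.577,"z":-0.11,"turn":0},{"x":-0.176,"y":0.577,"z":-0.1,"turn":0},{"x":-0.176,"y":0.577,"z":-0.1,"turn":0}])

```text
time_s: 7.02
position: [0.6762, 0.1806, 0.1326]
tool_rot: [[-0.99, 0.143, -0.002], [0.143, 0.99, -0.0], [0.001, -0.001, -1.0]]
force: [0.4, 0.2, -0.6]
grip_width: 0.0353
```

```bash
python3 to.py
python3 - <<'E'
from bench import *
import cv2
d=snapshot("scene")["image"][:,:,::-1];cv2.imwrite("pics/scene4.png",cv2.resize(d[200:380,380:580],None,fx=3,fy=3))
d=snapshot("top")["image"][:,:,::-1];cv2.imwrite("pics/top4.png",cv2.resize(d[130:310,130:330],None,fx=3,fy=3))
E
```

```text
t 7.03 p [0.6762 0.1806 0.1326] yaw 171.78 F [ 0.4  0.2 -0.6] M [ 0.01 -0.04 -0.04] w 0.0353 q [ 12.  43.  66.  -0.  72. -70.]
in jig (mm) [-150.     0.5]
```

View pics/scene4.png

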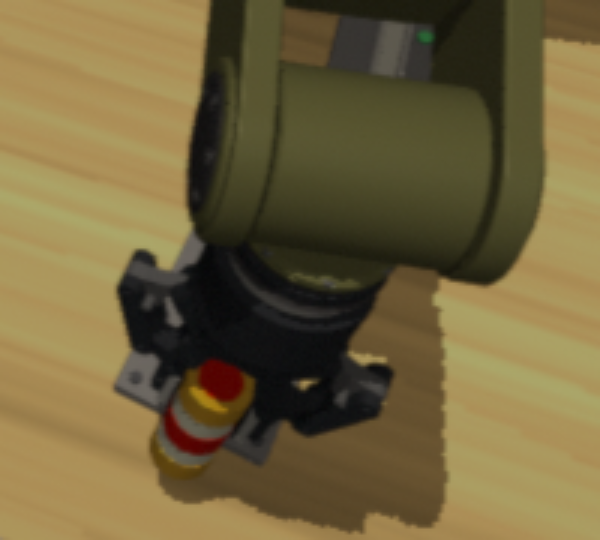

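View pics/top4.png

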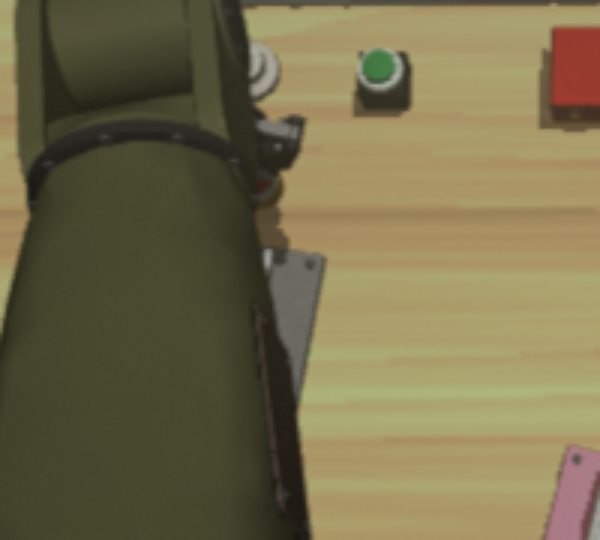

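The fuse hangs vertically: its image axis (222,380)→(178,460) in the crop points at the vertical's vanishing point. The -x rail end is ahead of it. Next I'll swing it about the rail end, stopping halfway to check.

>>> jog_arm(targets=[{"x":0.0,"y":0.001,"z":0.03,"turn":0},{"x":0.02,"y":0.001,"z":0.0564,"turn":0},{"x":0.045,"y":0.001,"z":0.0564,"turn":0},{"x":0.058,"y":0.001,"z":0.0564,"turn":0},{"x":0.068,"y":0.001,"z":0.0564,"turn":0},{"x":0.075,"y":0.001,"z":0.055,"turn":0},{"x":0.083,"y":0.001,"z":0.054,"turn":0},{"x":0.09,"y":0.001,"z":0.0535,"turn":0},{"x":0.0974,"y":0.001,"z":0.053,"turn":0},{"x":0.105,"y":0.001,"z":0.0535,"turn":0},{"x":0.112,"y":0.001,"z":0.0545,"turn":0},{"x":0.12,"y":0.001,"z":0.056,"turn":0},{"x":0.1268,"y":0.001,"z":0.0572,"turn":0},{"x":0.1268,"y":0.001,"z":0.0572,"turn":0}])

```text
time_s: 8.88
position: [0.6137, 0.1907, 0.1046]
tool_rot: [[-0.99, 0.142, -0.001], [0.142, 0.99, -0.0], [0.001, -0.0, -1.0]]
force: [3.1, -0.3, -0.3]
grip_width: 0.0357
```

```bash
cat > pic.py <<'E'
import sys,cv2
from bench import *
d=snapshot("scene")["image"][:,:,::-1];cv2.imwrite(f"pics/scene{sys.argv[1]}.png",cv2.resize(d[200:380,380:580],None,fx=3,fy=3))
E
python3 to.py; python3 pic.py 5
```

```text
t 8.88 p [0.6137 0.1907 0.1046] yaw 171.81 F [ 3.1 -0.3 -0.3] M [-0.28 -0.54 -0.04] w 0.0357 q [ 14.  37.  79.   0.  64. -68.]
in jig (mm) [-86.7  -0.6]
```

View pics/scene5.png

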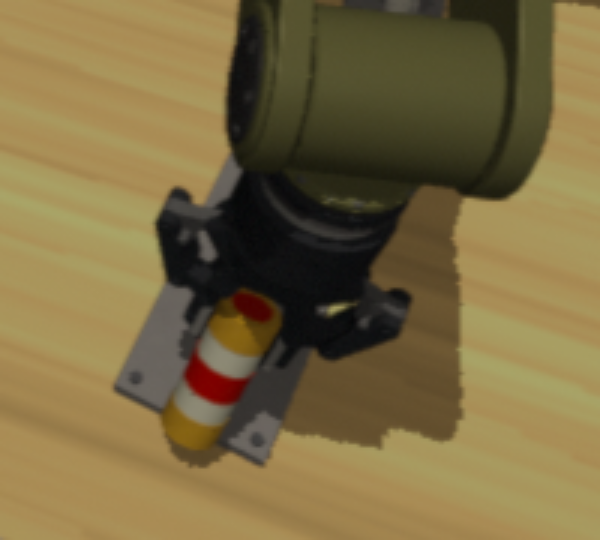

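The pivot is working: the fuse is leaning with its top toward jig +x, and the force is only 3 N. I'll carry on with the arc.

>>> jog_arm(targets=[{"x":0.007,"y":-0.001,"z":0.002,"turn":0},{"x":0.014,"y":-0.001,"z":0.005,"turn":0},{"x":0.021,"y":-0.001,"z":0.008,"turn":0},{"x":0.027,"y":-0.001,"z":0.0116,"turn":0},{"x":0.033,"y":-0.001,"z":0.0155,"turn":0},{"x":0.039,"y":-0.001,"z":0.02,"turn":0},{"x":0.045,"y":-0.001,"z":0.025,"turn":0},{"x":0.0504,"y":-0.001,"z":0.03,"turn":0},{"x":0.056,"y":-0.001,"z":0.036,"turn":0},{"x":0.06,"y":-0.001,"z":0.0415,"turn":0},{"x":0.065,"y":-0.001,"z":0.0475,"turn":0},{"x":0.068,"y":-0.001,"z":0.0536,"turn":0},{"x":0.068,"y":-0.001,"z":0.0536,"turn":0}])

```text
time_s: 10.55
position: [0.5802, 0.195, 0.0777]
tool_rot: [[-0.99, 0.143, -0.0], [0.143, 0.99, -0.0], [0.0, -0.0, -1.0]]
force: [1.6, 1.2, -0.5]
grip_width: 0.0354
```

```bash
python3 to.py; python3 pic.py 6
```

```text
t 10.55 p [0.5802 0.195  0.0777] yaw 171.8 F [ 1.6  1.2 -0.5] M [ 0.15 -0.33  0.07] w 0.0354 q [ 15.  36.  85.  -0.  59. -67.]
in jig (mm) [-53.  -0.]
```

View pics/scene6.png

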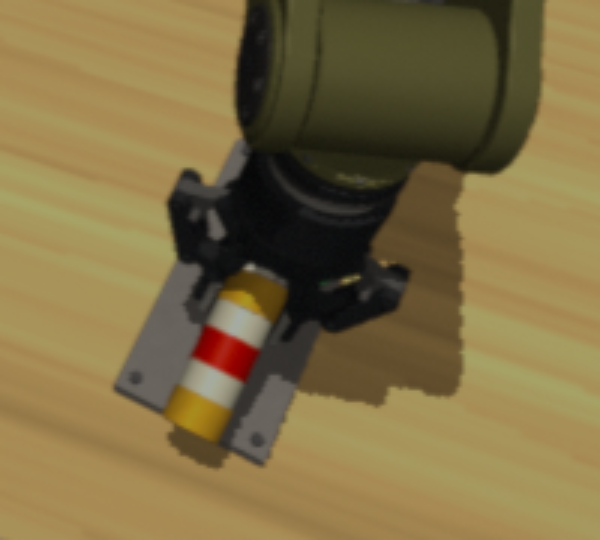

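The fuse is about 75° over. I'll finish the arc and draw it along the rails.

>>> jog_arm(targets=[{"x":0.003,"y":0,"z":0.007,"turn":0},{"x":0.006,"y":0,"z":0.0135,"turn":0},{"x":0.009,"y":0,"z":0.02,"turn":0},{"x":0.011,"y":0,"z":0.025,"turn":0},{"x":0.016,"y":0,"z":0.0276,"turn":0},{"x":0.025,"y":0,"z":0.0276,"turn":0},{"x":0.035,"y":0,"z":0.0276,"turn":0},{"x":0.045,"y":0,"z":0.0276,"turn":0},{"x":0.055,"y":0,"z":0.0276,"turn":0},{"x":0.065,"y":0,"z":0.0276,"turn":0},{"x":0.075,"y":0,"z":0.0276,"turn":0},{"x":0.08,"y":0,"z":0.0276,"turn":0},{"x":0.08,"y":0,"z":0.0276,"turn":0}])

```text
time_s: 12.22
position: [0.5404, 0.2008, 0.0642]
tool_rot: [[-0.99, 0.142, -0.001], [0.142, 0.99, -0.0], [0.001, -0.0, -1.0]]
force: [-2.2, 0.6, 2.0]
grip_width: 0.0355
```

```bash
python3 to.py; python3 pic.py 7
```

```text
t 12.22 p [0.5404 0.2008 0.0642] yaw 171.81 F [-2.2  0.6  2. ] M [0.12 0.12 0.05] w 0.0355 q [ 17.  33.  92.   0.  55. -65.]
in jig (mm) [-12.7  -0.1]
```

View pics/scene7.png

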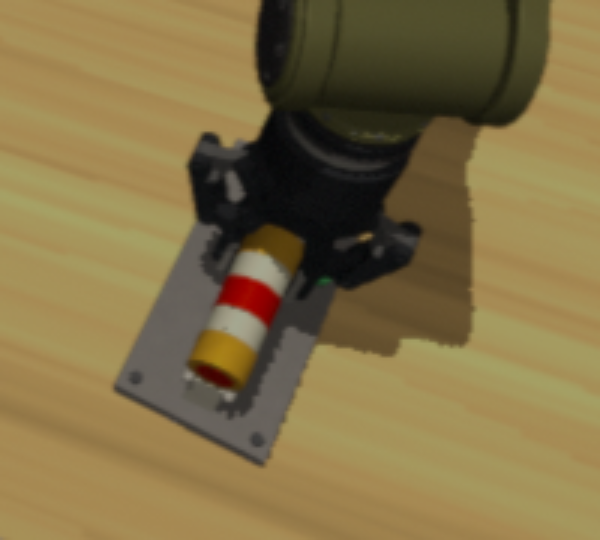

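The fuse now lies on the rails. The trailing end dot is at crop (217,377), short of the contact. I'll check its pose numerically, release it to settle, and regrip at mid-length.

>>> jog_arm(targets=[{"x":0,"y":0,"z":0,"turn":0},{"x":0,"y":0,"z":0,"turn":0},{"x":0,"y":0,"z":0,"turn":0},{"x":0,"y":0,"z":0,"turn":0},{"x":-0.01,"y":0,"z":0,"turn":0},{"x":-0.025,"y":0,"z":0,"turn":0},{"x":-0.04,"y":0,"z":0,"turn":0},{"x":-0.052,"y":0,"z":0,"turn":0},{"x":-0.052,"y":0,"z":0,"turn":0}], hand=0.3)

```text
time_s: 13.4
position: [0.5669, 0.1969, 0.0642]
tool_rot: [[-0.99, 0.143, 0.0], [0.143, 0.99, 0.0], [0.0, 0.0, -1.0]]
force: [-0.6, 0.2, -0.2]
grip_width: 0.0554
```

```bash
python3 to.py; python3 pic.py 8
python3 - <<'E'
from h import *
p=[.5278,.2025,np.radians(171.8)]
for x in(-43,-40,-36): print(x,np.round((proj('scene',T(p,np.array([[x-50,0,60],[x,0,78],[x-50,0,78],[x+50,0,78],[x-20,0,78]])/1e3))-[379.67,199.67])*3).tolist())
E
```

```text
t 13.4 p [0.5669 0.1969 0.0642] yaw 171.79 F [-0.6  0.2 -0.2] M [0.02 0.02 0.01] w 0.0554 q [ 16.  36.  88.   0.  57. -66.]
in jig (mm) [-39.5  -0. ]
-43 [[217.0, 368.0], [254.0, 289.0], [225.0, 355.0], [282.0, 228.0], [243.0, 315.0]]
-40 [[219.0, 364.0], [256.0, 286.0], [227.0, 351.0], [283.0, 224.0], [244.0, 311.0]]
-36 [[221.0, 359.0], [258.0, 281.0], [229.0, 345.0], [285.0, 220.0], [247.0, 306.0]]
```

View pics/scene8.png

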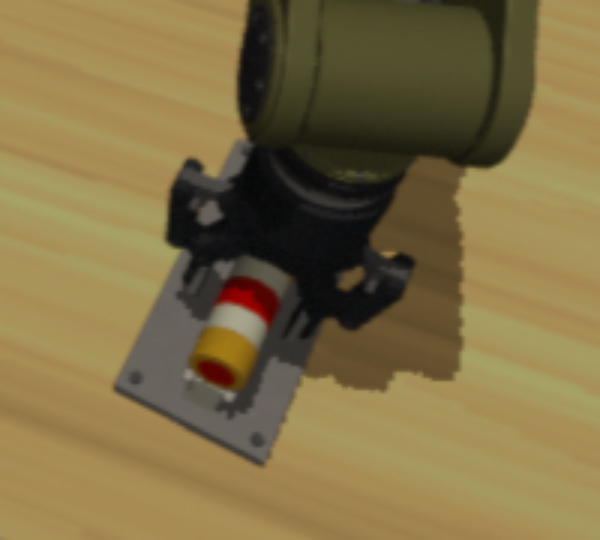

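The fuse settled flat with its centre at about jig x = -46 mm, and the contact is free. I'll regrip with more force.

>>> jog_arm(targets=[{"x":0,"y":0,"z":0.001,"turn":0},{"x":0,"y":0,"z":0.001,"turn":0},{"x":0,"y":0,"z":0.001,"turn":0},{"x":0,"y":0,"z":0.001,"turn":0},{"x":0,"y":0,"z":0.001,"turn":0},{"x":0,"y":0,"z":0.001,"turn":0}], hand=-1, grip_force=50)

```text
time_s: 14.2
position: [0.5666, 0.1975, 0.0641]
tool_rot: [[-0.99, 0.142, 0.001], [0.142, 0.99, 0.001], [-0.001, 0.001, -1.0]]
force: [-0.3, 6.9, 1.6]
grip_width: 0.0348
```

```bash
python3 to.py; python3 pic.py 9
```

```text
t 14.2 p [0.5666 0.1975 0.0641] yaw 171.81 F [-0.3  6.9  1.6] M [ 0.97 -0.01  0.01] w 0.0348 q [ 16.  36.  88.   0.  57. -66.]
in jig (mm) [-39.1  -0.6]
```

View pics/scene9.png

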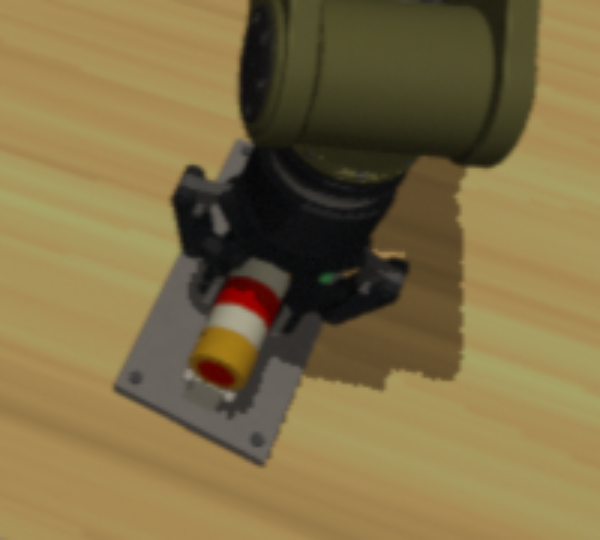

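There's a small side load of about 7 N, so I'll shift 0.7 mm to relieve it. Then I'll slide up to just short of the contact.

>>> jog_arm(targets=[{"x":0.003,"y":0.0015,"z":0,"turn":0},{"x":0.01,"y":0.0015,"z":0,"turn":0},{"x":0.02,"y":0.0015,"z":0,"turn":0},{"x":0.03,"y":0.0015,"z":0,"turn":0},{"x":0.04,"y":0.0015,"z":0,"turn":0},{"x":0.05,"y":0.0015,"z":0,"turn":0},{"x":0.06,"y":0.0015,"z":0,"turn":0},{"x":0.067,"y":0.0015,"z":0,"turn":0},{"x":0.072,"y":0.0015,"z":0,"turn":0},{"x":0.072,"y":0.0015,"z":0,"turn":0}])

```text
time_s: 15.5
position: [0.5307, 0.203, 0.064]
tool_rot: [[-0.99, 0.143, 0.0], [0.143, 0.99, 0.0], [-0.0, 0.0, -1.0]]
force: [1.3, 0.0, 6.7]
grip_width: 0.0345
```

```bash
python3 to.py; python3 pic.py 10
```

```text
t 15.5 p [0.5307 0.203  0.064 ] yaw 171.81 F [1.3 0.  6.7] M [ 0.04 -0.26 -0.03] w 0.0345 q [ 17.  32.  93.   0.  55. -65.]
in jig (mm) [-2.8 -0.9]
```

View pics/scene10.png

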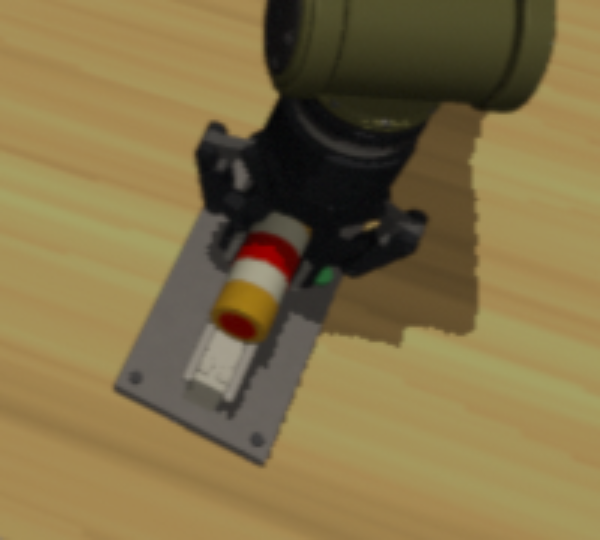

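>>> jog_arm(targets=[{"x":0.004,"y":0,"z":-0.0005,"turn":0},{"x":0.008,"y":0,"z":-0.0005,"turn":0},{"x":0.011,"y":0,"z":-0.0005,"turn":0},{"x":0.014,"y":0,"z":-0.0005,"turn":0},{"x":0.017,"y":0,"z":-0.0005,"turn":0},{"x":0.02,"y":0,"z":-0.0005,"turn":0},{"x":0.022,"y":0,"z":-0.0005,"turn":0},{"x":0.024,"y":0,"z":-0.0005,"turn":0},{"x":0.026,"y":0,"z":-0.0005,"turn":0},{"x":0.028,"y":0,"z":-0.0005,"turn":0},{"x":0.028,"y":0,"z":-0.0005,"turn":0}])

```text
time_s: 16.92
position: [0.5176, 0.2049, 0.0641]
tool_rot: [[-0.99, 0.143, 0.001], [0.143, 0.99, 0.0], [-0.001, 0.0, -1.0]]
force: [8.4, 1.9, -0.1]
grip_width: 0.0345
```

```bash
python3 to.py
```

```text
t 16.93 p [0.5176 0.2049 0.0641] yaw 171.79 F [ 8.4  1.9 -0.1] M [ 0.31 -1.39 -0.08] w 0.0345 q [ 18.  31.  95.  -0.  54. -64.]
in jig (mm) [10.4 -0.9]
```

The contact is pressing back with about 8 N. I'll keep going in sub-millimetre steps.

>>> jog_arm(targets=[{"x":0.0015,"y":0,"z":0,"turn":0},{"x":0.003,"y":0,"z":0,"turn":0},{"x":0.0045,"y":0,"z":0,"turn":0},{"x":0.006,"y":0,"z":0,"turn":0},{"x":0.007,"y":0,"z":0,"turn":0},{"x":0.008,"y":0,"z":0,"turn":0},{"x":0.008,"y":0,"z":0,"turn":0}])

```text
time_s: 17.8
position: [0.5139, 0.2054, 0.0641]
tool_rot: [[-0.99, 0.143, 0.002], [0.143, 0.99, 0.0], [-0.002, 0.001, -1.0]]
force: [9.9, 1.8, 0.3]
grip_width: 0.0346
```

```bash
python3 to.py; python3 pic.py 11
```

```text
t 17.8 p [0.5139 0.2054 0.0641] yaw 171.79 F [9.9 1.8 0.3] M [ 0.24 -1.62 -0.05] w 0.0346 q [ 18.  31.  96.  -0.  53. -64.]
in jig (mm) [14.2 -0.9]
```

View pics/scene11.png

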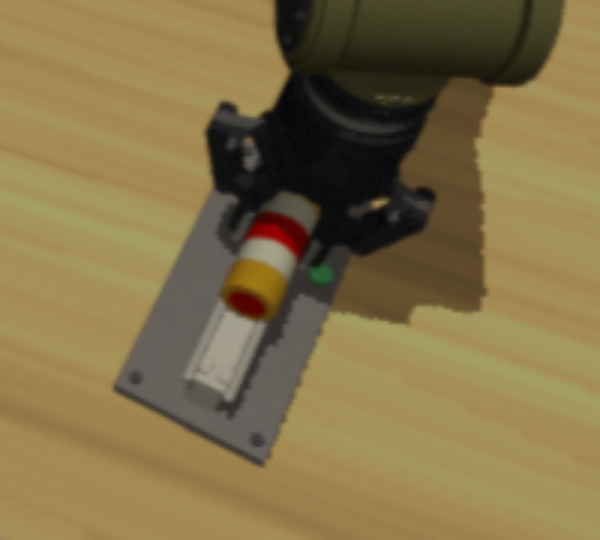

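>>> jog_arm(targets=[{"x":0.001,"y":0,"z":0,"turn":0},{"x":0.002,"y":0,"z":0,"turn":0},{"x":0.003,"y":0,"z":0,"turn":0},{"x":0.004,"y":0,"z":0,"turn":0},{"x":0.004,"y":0,"z":0,"turn":0}])

```text
time_s: 18.48
position: [0.512, 0.2057, 0.0641]
tool_rot: [[-0.99, 0.143, 0.002], [0.143, 0.99, 0.0], [-0.002, 0.001, -1.0]]
force: [9.9, 1.6, -0.5]
grip_width: 0.0346
```

```bash
python3 to.py
```

```text
t 18.48 p [0.512  0.2057 0.0641] yaw 171.79 F [ 9.9  1.6 -0.5] M [ 0.25 -1.68 -0.07] w 0.0346 q [ 18.  31.  96.  -0.  53. -64.]
in jig (mm) [16.1 -0.9]
```

>>> jog_arm(targets=[{"x":0.001,"y":0,"z":0,"turn":0},{"x":0.002,"y":0,"z":0,"turn":0},{"x":0.003,"y":0,"z":0,"turn":0},{"x":0.003,"y":0,"z":0,"turn":0}])

```text
time_s: 18.98
position: [0.5105, 0.2059, 0.0641]
tool_rot: [[-0.99, 0.143, 0.002], [0.143, 0.99, 0.0], [-0.002, 0.001, -1.0]]
force: [10.7, 0.9, -0.7]
grip_width: 0.0346
```

```bash
python3 to.py
```

```text
t 18.98 p [0.5105 0.2059 0.0641] yaw 171.79 F [10.7  0.9 -0.7] M [ 0.2  -1.77 -0.09] w 0.0346 q [ 18.  30.  96.  -0.  53. -64.]
in jig (mm) [17.6 -0.9]
```

>>> jog_arm(targets=[{"x":0.001,"y":0,"z":0,"turn":0},{"x":0.002,"y":0,"z":0,"turn":0},{"x":0.003,"y":0,"z":0,"turn":0},{"x":0.003,"y":0,"z":0,"turn":0}])

```text
time_s: 19.48
position: [0.51, 0.206, 0.0643]
tool_rot: [[-0.99, 0.143, 0.005], [0.143, 0.99, 0.001], [-0.005, 0.001, -1.0]]
force: [18.9, -0.2, -5.0]
grip_width: 0.0344
```

```bash
python3 to.py
```

```text
t 19.48 p [0.51   0.206  0.0643] yaw 171.78 F [18.9 -0.2 -5. ] M [ 0.02 -2.95 -0.08] w 0.0344 q [ 18.  30.  97.  -0.  53. -64.]
in jig (mm) [18.1 -0.9]
```

The force jumped from 11 to 19 N while the travel stalled, so the fuse is on the hard stop. I'll add a slight extra push, ease the lift, hold, and check.

>>> jog_arm(targets=[{"x":0.0004,"y":0,"z":0.0006,"turn":0},{"x":0.0006,"y":0,"z":0.0008,"turn":0},{"x":0.0006,"y":0,"z":0.0008,"turn":0},{"x":0.0006,"y":0,"z":0.0008,"turn":0},{"x":0.0006,"y":0,"z":0.0008,"turn":0},{"x":0.0006,"y":0,"z":0.0008,"turn":0},{"x":0.0006,"y":0,"z":0.0008,"turn":0},{"x":0.0006,"y":0,"z":0.0008,"turn":0}])

```text
time_s: 20.48
position: [0.51, 0.206, 0.0642]
tool_rot: [[-0.99, 0.143, 0.005], [0.143, 0.99, 0.001], [-0.005, 0.001, -1.0]]
force: [19.7, -0.6, -2.9]
grip_width: 0.0346
```

```bash
python3 to.py; python3 pic.py 12;python3 - <<'E'
from h import *
from bench import *
p=[.5278,.2025,np.radians(171.8)]
for x in(6,10): print(x,np.round((proj('scene',T(p,np.array([[x-50,0,60],[x,0,78],[x+50,0,78]])/1e3))-[379.67,199.67])*3).tolist())
d=snapshot("scene")["image"][:,:,::-1];cv2.imwrite("pics/full12.png",d)
E
```

```text
t 20.48 p [0.51   0.206  0.0642] yaw 171.78 F [19.7 -0.6 -2.9] M [-0.1  -3.01 -0.02] w 0.0346 q [ 18.  30.  97.  -0.  53. -64.]
in jig (mm) [18.1 -0.9]
6 [[245.0, 304.0], [281.0, 229.0], [307.0, 171.0]]
10 [[248.0, 299.0], [283.0, 224.0], [309.0, 167.0]]
```

View pics/scene12.png

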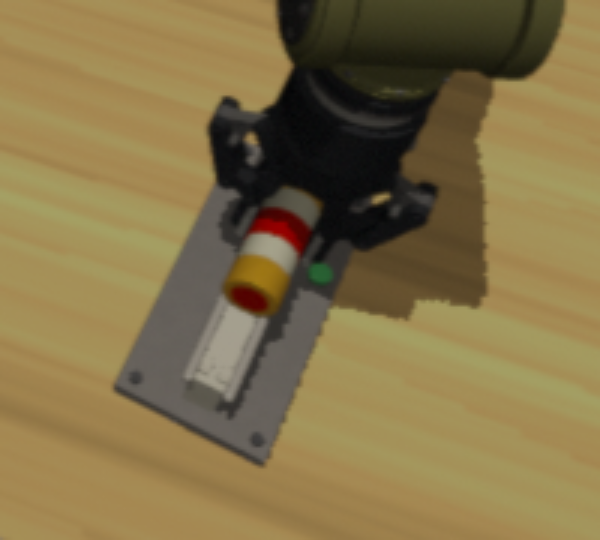

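View pics/full12.png

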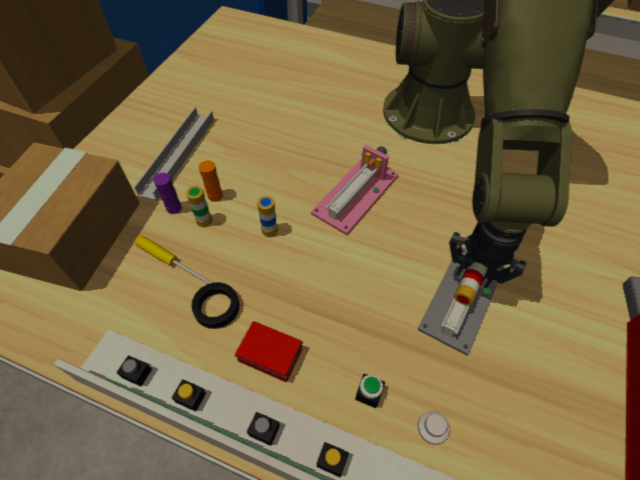

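The trailing end dot at (249,298) matches the predicted home position (248,299). The push is steady at about 20 N, of which roughly 9 N is on the stop. The other objects haven't moved, so I'm handing the job in.

```bash
python3 to.py; python3 -c "
from bench import *
print(close_job())"
```

```text
t 20.57 p [0.51   0.206  0.0642] yaw 171.78 F [19.  -0.1 -3.2] M [-0.06 -3.04 -0.03] w 0.0346 q [ 18.  30.  97.  -0.  53. -64.]
in jig (mm) [18.1 -0.9]
the job is handed in; nothing more can be done
None
```

The red-banded fuse is lying on the rails of the larger grey jig, pressed home against the yellow stop and still gripped. I handed the job in at about 20.6 s; no verdict is reported.

**How it was done:** The tool can't tilt, so I gripped the fuse near its top with 20 N and pivoted it in the fingers against the free end of the rails. I let it settle flat at about jig x = -46 mm, clear of the contact. Then I regripped it near the middle with 50 N and slid it on in small steps.

**Last checks:**
- **Position:** in the camera picture, the fuse's trailing end is within about one crop pixel (1 mm or less) of where it should be at home.
- **Push:** the spring's back-force rose gently to about 11 N, then jumped to 19 N as travel stalled. It held steady at 19–20 N, which I estimate puts about 9 N on the stop; I couldn't measure the stop force directly.
- **Grip:** the fingers are still closed on the fuse at 34.6 mm.
- **Other things on the bench:** the blue and green fuses stand upright, and every loose item looks to be in its starting place.

**Disagreements:**
- The tool measured 0.9 mm to one side of the jig's centre line, and the fuse reached the stop 1 to 2 mm later than predicted. Both fit the 2 mm camera calibration.
- One move call was refused because it left out the "turn" value. The arm didn't move, and I sent it again complete.

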